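# Right the fallen tin and hold the extraction gate at half

### The job

A solvent tin has fallen over on the bench: stand it upright again, cap up, in the gap in its row on the black rubber strip of the spill tray, setting it down rather than dropping it, and leave its neighbours and the other things on the bench as they are. Then draw off the fumes: pull the red grip of the self-closing extraction gate to the yellow half-open mark, at no time opening it wide (the full draught would lift the gold leaf), and finish while still holding the grip there with the fingers, as the spring shuts the gate when it is let go.

Things in the scene. Friction and masses are not known exactly. Their poses are not given: they have to be found in the camera images.
- tin_mid (a point): Centre of the blue oblong solvent tin, cap not counted. It measures 58 wide (its y), 40 thick (its x), 100 high (its z), black screw cap 24 across, 14 high on top; 0.2 to 0.4 kg. The point is on the middle axis 50 mm above the underside; z points from underside to cap. At the start it lies on a 58 x 100 face on the tray's floor, cap roughly away from the robot, underside at the row's middle line.
- tin: The same tin; this origin is the centre of its underside, same axes.
- tray: Fixed aluminium spill tray, 200 (x) x 440 (y), rim 14 high; floor's upper side 3 mm above the origin, which is the centre of the underside. Black rubber strip 75 wide along y, middle line at x = -50 mm (robot's side). On it four places at about y = -165, -55, 55, 165 mm (up to 6 mm off): three hold neighbours; the free one is where the tin's underside lies.
- amber_bottle: Standing amber glass bottle, 58 across, 135 high; origin at the centre of its underside, z up. Neighbour in the row.
- lacquer_can: Standing red round can, 62 across, 100 high; origin at the centre of its underside, z up. Neighbour in the row.
- wax_jar: Standing green glass jar with a brass lid, 64 across, 75 high; origin at the centre of its underside, z up. Neighbour in the row.
- extractor: Fixed extraction inlet with blast gate; origin on the table under the gate's middle. Duct and hose run along y, 70 mm high; inlet box 137 high, 66 to 115 mm to the -y side, facing the tray. Gate flanges 26 thick, 132 high; guide rails 19 wide, top at 130 mm, run to x = -193 mm. Spring tube on the flanges (x from -58 mm back, top 152 mm), its rod 143 mm high.
- gate_grip (a point): Centre of the red upright grip of the gate's blade: 26 (extractor x) x 24 (extractor y) x 46 high, 175 mm above the table, free on all sides above 152 mm. It moves with the blade along the extractor's -x (towards the robot) when opened; axes as the extractor's.
- gate (a joint): Opening of the gate in m: 0 shut, 0.04 half open, 0.08 fully open (stop). It is sprung shut: about 5 N to start, 11 N at half, 17 N fully open.
- half_mark (a point): Yellow band across the top of the guide rails (130 mm high), 125 mm from the gate's middle; at half travel the grip's stem and pointer stand over it. Fixed to the extractor.
- polish_tin: Bystander: round flat brass tin, 88 across, 34 high; origin at its underside.
- finial: Bystander: standing turned dark wooden finial, 56 across, 102 high; origin at its underside.
- brush: Bystander: brush lying on the bench to the right of the tray; about 0.2 m long.
Things that resemble listed ones, but are neither listed nor needed, are in the scene too. What is meant by the tin is not pink or purple, and is the larger of those in its own colour.

How it is judged:
On the way, in this order (a step that is already met when the one before it is completed fails the run):
1. the tin stands upright and let go in the gap of its row, the gate still shut (angle between tin_mid's own z axis and vertical below 0.12 rad and x of tin_mid in the frame of tray between -0.08 and -0.015 m and y of tin_mid in the frame of tray between -0.195 and 0.195 m and z of tin_mid in the frame of tray between 0.045 and 0.06 m and contact force between the fingers and tin below 0.1 N and horizontal distance between tin_mid and amber_bottle above 0.068 m and horizontal distance between tin_mid and lacquer_can above 0.068 m and horizontal distance between tin_mid and wax_jar above 0.068 m and linear speed of tin below 0.02 m/s and value of joint gate below 0.01 m), for 0.2 s.
2. the gate is held half open by the fingers (value of joint gate between 0.033 and 0.047 m and contact force between the fingers and extractor above 3 N), for 0.3 s.
At the end, for the whole second after the job is handed in: Gate still at 33 to 47 of 80 mm, fingers bearing on its grip over 3 N; tin released, still, upright within 7 degrees on the tray floor, its middle within 30 mm of the strip's middle line, 195 mm of the tray's middle and 68 mm or more from each neighbour's; neighbours within 20 mm of their start (all of step 2 and velocity of joint gate between -0.02 and 0.02 m/s and angle between tin_mid's own z axis and vertical below 0.12 rad and x of tin_mid in the frame of tray between -0.08 and -0.015 m and y of tin_mid in the frame of tray between -0.195 and 0.195 m and z of tin_mid in the frame of tray between 0.045 and 0.06 m and contact force between the fingers and tin below 0.1 N and horizontal distance between tin_mid and amber_bottle above 0.068 m and horizontal distance between tin_mid and lacquer_can above 0.068 m and horizontal distance between tin_mid and wax_jar above 0.068 m and linear speed of tin below 0.02 m/s and distance of each of amber_bottle, lacquer_can, wax_jar from where it was at the start of the episode below 0.02 m and angle between each of amber_bottle, lacquer_can, wax_jar's own z axis and vertical below 0.1 rad); the arm keeps its last pose, push and grip.
It fails at once if a neighbour of the tin is knocked over or shoved more than 25 mm (distance of any of amber_bottle, lacquer_can, wax_jar from where it was at the start of the episode above 0.025 m or angle between any of amber_bottle, lacquer_can, wax_jar's own z axis and vertical above 0.4 rad).
It fails at once if another thing on the bench is knocked over or shoved more than 25 mm (distance of any of brush, polish_tin, finial from where it was at the start of the episode above 0.025 m or angle between any of polish_tin, finial's own z axis and vertical above 0.4 rad).
It fails at once if the gate is opened wide (beyond 62 of 80 mm) (value of joint gate above 0.062 m).
It fails at once if the tin is dropped (linear speed of tin above 0.7 m/s and contact force between the fingers and tin below 0.1 N).
It also fails if it takes over 51 s, if anything falls off the work surface, if the arm or the gripper's body presses on something with over 40 N, if the wrist force passes 120 N, or if a joint passes its speed limit or range.

### The arm

A 6-joint arm with a two-finger parallel gripper is mounted at the origin on the work surface. World frame = base frame: x ahead of the robot, y to its left, z up, the work surface at z = 0. Lengths are in m, angles in rad, forces in N, time in s.
With the tool pointing down it reaches from about 0.35 to 0.875 m from the base axis. Payload 4.2 kg.
Tool frame: the origin (TCP) lies between the finger pads; the fingertips stand tip_reach ahead of it and the grasp point (between the pads) lies 6 mm ahead of it (tip_reach is the distance from the TCP to the fingertips, in m); z points along the fingers, y is the line along which they close (so a half turn about z gives the same grasp; the last joint's range is limited). The gripper opens to 85 mm and grips with 20 to 120 N. Pads are 22 mm wide; open, the fingers measure 114 mm over their backs; the gripper's body (76 mm by 85 mm) begins 54 mm behind the grasp point. The pads swing forward as they close: fully open they stand 13 mm farther back than shut.
Start: joints at [-1.06, 0.385, 0.008, 0, -1.194, -0.259], TCP at [0.156, -0.605, 0.256] pointing down, gripper open.
Joint ranges: [-3.14, 3.14], [-1.21, 2.06], [-1.07, 1.41], [-3.16, 2.05], [-2.99, -0.16], [-3.1, 3.1]. Speed limits (rad/s): [2.79, 2.79, 3.14, 3.14, 3.14, 3.14].

### API

Orientations are given as a unit quaternion [x, y, z, w].
In Python, from plant import * gives the robot as it stands.
- The arm moves only by the shell command python3 -m creep 'ROWS' [OPENING] [FORCE]. ROWS is JSON, a list that holds one entry, the list of rows, each a list of 4 numbers: the shift along the tool's x, y, z in m, then the turn about the tool's z in degrees. A call has 1 to 8 rows; each row is the pose to reach, as a shift and turn from the pose commanded when the call began, along the tool's axes at that moment; what a row does not reach only later rows make up. A row lasts 1/10 s, in which the tool goes at most 50 mm and 8.59 degrees, less where a joint would pass 70% of its speed; a pose out of reach is approached as far as the arm can. A call with a gripper value outside its range is refused whole. OPENING is the opening, from 0 (shut) to 1 (fully open), set as the call begins (- or left out, the last holds). The fingers move at their own pace and stop on an object; FORCE is the grip in N (left out, the last holds). Time passes only in rows, so rows that repeat a pose let the fingers close. It gives the time, the measured TCP pose, the force, the opening and the grip force at its end, in the units of the state.
- read_state(): the state, without advancing time (a new reading comes with each control period).
- get_image(name): name is "scene" or "side" or "wrist"; returns the picture (400x640x3 uint8, blue, green, red); there is no depth.
- camera_info(name): a dict with "K" (3x3 intrinsics, pixels), "dist_coeffs" ([k1, k2, p1, p2, k3] as OpenCV has them; the pictures are not rectified), "R" (3x3) and "t" (3): a world point X has camera coordinates R X + t. Camera axes: x right, y down, z forward; pixel columns grow to the right and rows downward; lengths in m; the calibration is good to about 2 mm. A picture is of the moment at which its call begins: read the wrist's pose just before it. camera_info takes no time and is no camera call; for the wrist camera it gives the pose at the moment of the call.
- job_done(): hands the job in; it is judged then, once.
The state is a dict: "t": time; "joint_pos": joint angles; "qvel": joint speeds; "joint_torque": joint torques, N m; "tcp_pos": TCP position; "eef_rot": TCP orientation; "wrist_force": force on the tool from outside, world axes, zero at the start; "torque": the same for the moment, N m; "width": finger opening in m; "finger_force": force on a finger pad.
Only numpy, scipy, OpenCV 4.12 (cv2) and the standard library are available. Lean on these libraries where they do the work, as an engineer would, in place of code of your own. Each camera call takes 0.05 s, during which the arm holds its last target. There are 200 camera calls.

## Working session

There is one attempt and no reset: what is moved stays moved. The work goes in short steps, Python scripts to look and compute and a shell command to move; the robot and the scene stay as the last step left them, time stands still between calls to the robot, and variables do not carry over. Pictures are saved under pics/ and viewed, at most 10 in all, crops included, and the job is handed in when it is done.

```bash
ls; mkdir -p pics; python3 - <<'E'
from plant import *
import cv2,numpy as np
s=read_state();print(s)
for n in("scene","side"):
    c=camera_info(n);print(n,c)
    cv2.imwrite(f"pics/{n}0.png",get_image(n))
print(camera_info("wrist"))
E
```

```text
pics
{'t': 0.0, 'joint_pos': array([-1.06041063e+00,  3.85554768e-01,  6.64249221e-03, -5.22251676e-04,
       -1.19400922e+00, -2.58578939e-01]), 'qvel': array([ 0.00073365,  0.00060151, -0.00103878,  0.00100814, -0.00015958,
       -0.00066452]), 'joint_torque': array([ 8.19800880e-04, -3.92290735e+01,  1.88396895e+01,  4.18615624e+00,
       -4.72206651e-03,  3.41757918e-06]), 'tcp_pos': array([ 0.15560377, -0.60477423,  0.25522568]), 'eef_rot': array([-1.25475367e-01,  9.92096137e-01,  1.07604042e-03, -1.73566030e-04]), 'wrist_force': array([-0.40784446,  0.10749571, -1.15283487]), 'torque': array([-0.01048315, -0.02667018, -0.01811938]), 'finger_force': 0.0, 'width': 0.08493830241232862}
scene {'K': array([[411.75519973,   0.        , 319.09201219],
       [  0.        , 411.75519973, 188.19534371],
       [  0.        ,   0.        ,   1.        ]]), 'dist_coeffs': array([-0.04611261,  0.        ,  0.        ,  0.        ,  0.        ]), 'R': array([[ 0.64959191,  0.76019556, -0.01153574],
       [ 0.63870661, -0.5538837 , -0.53410365],
       [-0.41241268,  0.33958145, -0.8453
[... 266 characters left out ...]
        ,  0.        ,  0.        ,  0.        ]), 'R': array([[-0.69442541, -0.71929355, -0.01975182],
       [-0.48899639,  0.49187191, -0.72037806],
       [ 0.52787866, -0.49059026, -0.69330031]]), 't': array([0.42129376, 0.34473237, 1.30403985])}
{'K': array([[314.63003656,   0.        , 315.29377732],
       [  0.        , 314.63003656, 196.85629822],
       [  0.        ,   0.        ,   1.        ]]), 'dist_coeffs': array([0.00472562, 0.        , 0.        , 0.        , 0.        ]), 'R': array([[-0.24910451,  0.96847573,  0.00130273],
       [ 0.92554595,  0.23766593,  0.29475344],
       [ 0.28515194,  0.07463015, -0.95557245]]), 't': array([ 0.6244694 , -0.03838434,  0.38008847])}
```

View pics/scene0.png

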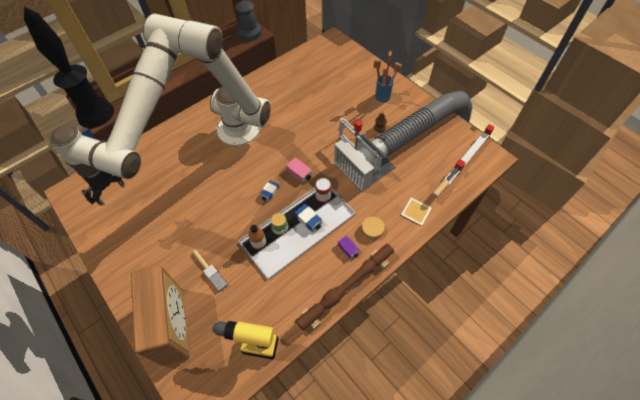

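View pics/side0.png

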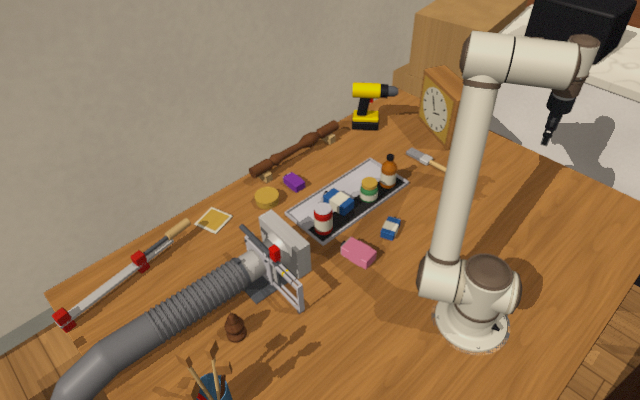

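Candidates for the tin are: the blue tin lying in the tray (scene 308,216), a small blue one outside it (270,190), a pink one (298,170) and a purple one (347,247). I choose the blue tin in the tray and will check it from close up. First, a rough localisation.

```bash
cat > h.py <<'E'
from plant import *
import cv2,numpy as np
def cam(n):
    c=camera_info(n); return {k:np.array(v) for k,v in c.items()}
def ray(c,p):
    u=cv2.undistortPoints(np.array([[p]],float),c["K"],c["dist_coeffs"])[0,0]
    d=c["R"].T@np.array([u[0],u[1],1.]); return -c["R"].T@c["t"],d/np.linalg.norm(d)
def onz(c,p,z):
    o,d=ray(c,p); return o+d*(z-o[2])/d[2]
def tri(obs):
    A=np.zeros((3,3));b=np.zeros(3);R=[ray(c,p) for c,p in obs]
    for o,d in R:
        M=np.eye(3)-np.outer(d,d);A+=M;b+=M@o
    X=np.linalg.solve(A,b)
    return X,max(np.linalg.norm((np.eye(3)-np.outer(d,d))@(X-o)) for o,d in R)
def proj(c,X):
    return cv2.projectPoints(np.array([X],float),cv2.Rodrigues(c["R"])[0],c["t"],c["K"],c["dist_coeffs"])[0][0,0]
E
python3 - <<'E'
from h import *
np.set_printoptions(precision=3,suppress=True)
import plant; print([x for x in dir(plant) if x[0]!='_'], getattr(plant,'tip_reach',None))
s=cam("scene");d=cam("side")
for n,a,b in[("tin",(308,216),(339,202)),("grip",(358,126),(274,253)),("lacq top",(322,183),(323,211)),("amber",(255,230),(390,158)),("small",(270,190),(391,228))]:
    print(n,tri([(s,a),(d,b)]))
for n,p in[("tl",(240,240)),("bl",(268,275)),("br",(355,210)),("tr",(325,180))]: print(n,onz(s,p,.01))
i=cv2.imread("pics/scene0.png")[110:290,220:420]; j=cv2.imread("pics/side0.png")[150:330,220:420]
cv2.imwrite("pics/c1.png",cv2.resize(np.hstack([i,j]),None,fx=2,fy=2,interpolation=cv2.INTER_CUBIC))
R=__import__('scipy.spatial.transform',fromlist=['Rotation']).Rotation.from_quat(read_state()["eef_rot"]).as_matrix();print(R)
E
```

```text
['IKError', 'camera_info', 'get_image', 'job_done', 'read_state', 'tip_reach'] 0.025
tin (array([ 0.587, -0.058,  0.026]), np.float64(0.0011906339134099219))
grip (array([0.464, 0.322, 0.176]), np.float64(0.00045837330673721585))
lacq top (array([0.542, 0.059, 0.098]), np.float64(0.0014380607421416436))
amber (array([ 0.546, -0.276,  0.124]), np.float64(0.0025544729476410415))
small (array([ 0.382, -0.098,  0.017]), np.float64(0.002567721948491842))
tl [ 0.488 -0.324  0.01 ]
bl [ 0.676 -0.326  0.01 ]
br [0.685 0.111 0.01 ]
tr [0.494 0.114 0.01 ]
[[-0.969 -0.249 -0.001]
 [-0.249  0.969  0.002]
 [ 0.     0.002 -1.   ]]
```

```bash
python3 -m creep '[[[-0.037,0.03,0,4],[-0.074,0.06,0,8],[-0.111,0.09,0,12],[-0.148,0.12,0,14.4],[-0.185,0.15,0,14.4],[-0.222,0.18,0,14.4],[-0.259,0.21,0,14.4],[-0.296,0.24,0,14.4]]]'
```

```text
t: 0.9
tcp_pos: [0.3832, -0.2972, 0.2562]
eef_rot: [-0.0, 1.0, 0.0, -0.0]
wrist_force: [0.4, -0.7, 0.2]
width: 0.0855
finger_force: 0.0
```

View pics/c1.png

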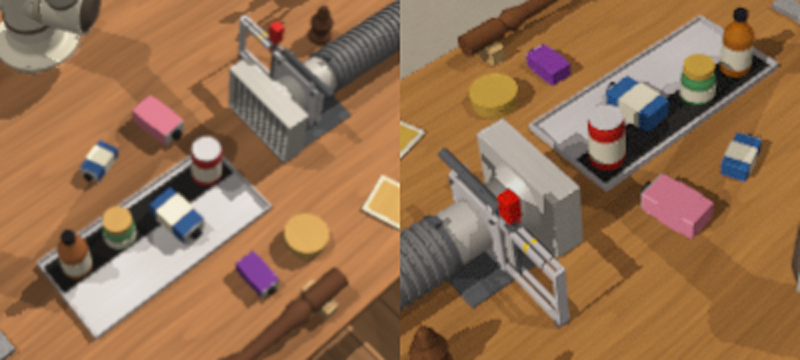

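```bash
cat > snap.py <<'E'
import sys,pickle
from h import *
n=sys.argv[1]; c=cam("wrist"); im=get_image("wrist"); cv2.imwrite(f"pics/{n}.png",im); pickle.dump(c,open(f"pics/{n}.pkl","wb"))
E
python3 snap.py w0
python3 -m creep '[[[-0.028,0.04,0,0],[-0.056,0.08,0,0],[-0.085,0.12,0,0],[-0.113,0.16,0,0],[-0.142,0.2,0,0],[-0.17,0.237,0,0],[-0.17,0.237,0,0],[-0.17,0.237,0,0]]]'
python3 snap.py w1
```

```text
t: 1.75
tcp_pos: [0.5525, -0.0611, 0.2554]
eef_rot: [-0.001, 1.0, -0.0, -0.001]
wrist_force: [0.2, -0.7, -1.0]
width: 0.0854
finger_force: 0.0
```

View pics/w1.png

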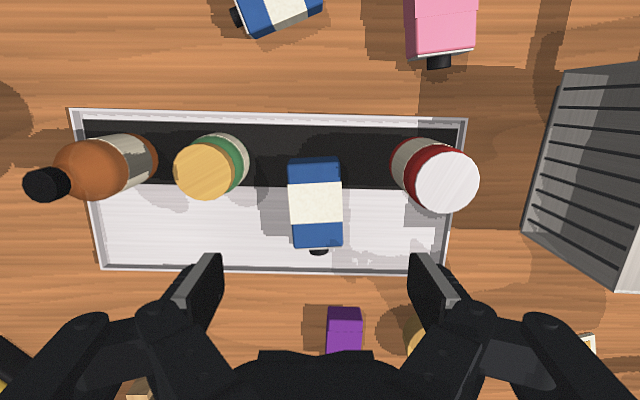

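View pics/w0.png

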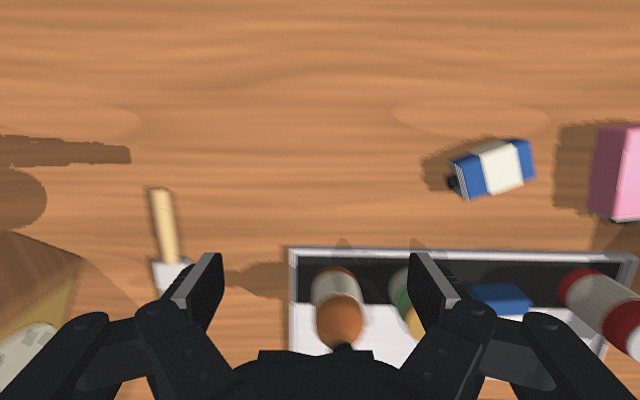

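The close picture shows the blue tin lying at the third place. Its upper face corners are about (288,160), (340,157), (343,247) and (293,249), and the cap is at (318,252). The neighbours are at (60,175), (205,172) and (440,180), so the choice of tin holds.

```bash
python3 - <<'E'
from h import *
import pickle
np.set_printoptions(precision=4,suppress=True)
c=pickle.load(open("pics/w1.pkl","rb")); im=cv2.imread("pics/w1.png")
h=cv2.cvtColor(im,cv2.COLOR_BGR2HSV)
m=((h[...,0]>95)&(h[...,0]<125)&(h[...,1]>110)&(h[...,2]>60)).astype(np.uint8)*255
m[:, :250]=0;m[:,380:]=0;m[:130]=0;m[260:]=0
ys,xs=np.where(m>0);print(ys.min(),ys.max(),xs.min(),xs.max())
hull=cv2.convexHull(np.c_[xs,ys].astype(np.float32)); q=cv2.approxPolyDP(hull,3,True)[:,0]
for p in q: print(p,onz(c,p,.043))
print("cap",onz(c,(318,252),.023))
for n,p in[("tl",(68,108)),("tr",(468,119)),("br",(445,272)),("bl",(100,270))]: print(n,onz(c,p,.014))
# strip far edge line/white boundary
for p in[(150,184),(270,187),(395,190)]: print("strip",onz(c,p,.004))
for n,p,z in[("lacq",(443,179),.1),("wax",(203,172),.075),("amber",(46,184),.135)]: print(n,onz(c,p,z))
s=cam("scene");d=cam("side")
print("tin label tri",tri([(c,(315.5,204)),(d,(338.5,201))]),tri([(c,(315.5,204)),(s,(307.5,215))]))
cv2.imwrite("pics/c2.png",cv2.resize(im[130:270,250:390],None,fx=4,fy=4,interpolation=cv2.INTER_CUBIC))
E
```

```text
156 247 287 342
[341. 245.] [ 0.6368 -0.0317  0.043 ]
[294. 246.] [ 0.6382 -0.086   0.043 ]
[287. 176.] [ 0.5553 -0.0921  0.043 ]
[290. 159.] [ 0.5368 -0.0885  0.043 ]
[337. 157.] [ 0.5346 -0.0387  0.043 ]
cap [ 0.656 -0.058  0.023]
tl [ 0.4863 -0.3334  0.014 ]
tr [0.4968 0.1078 0.014 ]
br [0.6885 0.1059 0.014 ]
bl [ 0.6867 -0.3381  0.014 ]
strip [ 0.5749 -0.2621  0.004 ]
strip [ 0.5783 -0.1167  0.004 ]
strip [0.5817 0.0358 0.004 ]
lacq [0.5443 0.0526 0.1   ]
wax [ 0.544  -0.1705  0.075 ]
amber [ 0.5406 -0.2722  0.135 ]
tin label tri (array([ 0.592 , -0.0616,  0.0259]), np.float64(0.0007364259524765851)) (array([ 0.5886, -0.0608,  0.0388]), np.float64(0.0005132441848348497))
```

View pics/c2.png

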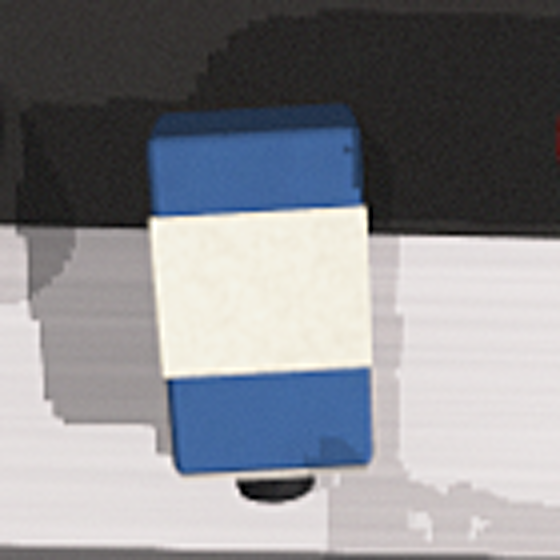

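```bash
python3 -m creep '[[[-0.03,0,0.03,-3],[-0.0635,0.002,0.06,-3],[-0.0635,0.002,0.1,-3],[-0.0635,0.002,0.1,-3],[-0.0635,0.002,0.1,-3]]]'
python3 snap.py w2; python3 - <<'E'
from h import *
import pickle
np.set_printoptions(precision=4,suppress=True)
c=pickle.load(open("pics/w2.pkl","rb")); c1=pickle.load(open("pics/w1.pkl","rb")); im=cv2.imread("pics/w2.png")
q1=[(287,164.5),(340,161.8),(343,246.3),(294.3,248.5)]
for p in q1: print("pred in w2",proj(c,onz(c1,p,.043)),onz(c1,p,.043))
cv2.imwrite("pics/w2c.png",im)
print(read_state()["eef_rot"])
E
```

```text
t: 2.3
tcp_pos: [0.6153, -0.0614, 0.1567]
eef_rot: [-0.026, 1.0, -0.001, -0.001]
wrist_force: [0.1, -0.3, 0.6]
width: 0.0855
finger_force: 0.0
pred in w2 [278.254  101.9151] [ 0.5428 -0.0918  0.043 ]
pred in w2 [358.3108 101.7356] [ 0.5397 -0.0353  0.043 ]
pred in w2 [354.3713 231.1838] [ 0.6384 -0.0294  0.043 ]
pred in w2 [283.7476 231.169 ] [ 0.6414 -0.0857  0.043 ]
[-0.0262  0.9997 -0.0003  0.0012]
```

View pics/w2.png

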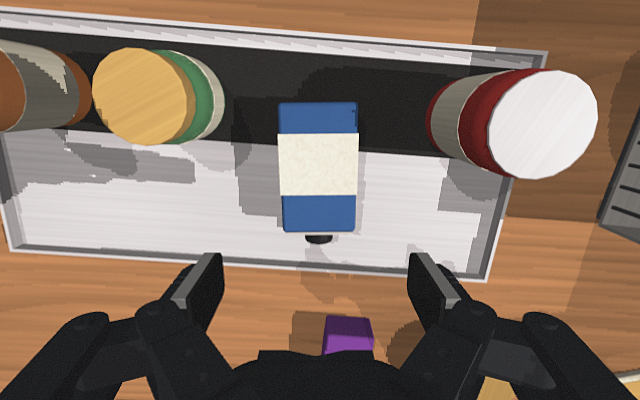

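The second view matches the prediction to within 1 px: corners (278,102), (357,102), (355,231), (284,231). So the upper face is at z = 0.043, and the tin is square to the fingers.

```bash
python3 -m creep '[[[0,0.002,0.04,0],[0,0.002,0.08,0],[0,0.002,0.105,0],[0,0.002,0.12,0],[0,0.002,0.123,0],[0,0.002,0.123,0]]]'
python3 -m creep '[[[0,0,0,0],[0,0,0,0],[0,0,0,0],[0,0,0,0],[0,0,0,0],[0,0,0,0]]]' 0.3 25
```

```text
t: 2.95
tcp_pos: [0.617, -0.0581, 0.0355]
eef_rot: [-0.027, 1.0, 0.0, 0.002]
wrist_force: [0.4, 0.2, -1.0]
width: 0.0855
finger_force: 0.0
t: 3.55
tcp_pos: [0.6171, -0.058, 0.0354]
eef_rot: [-0.027, 1.0, -0.0, 0.002]
wrist_force: [-1.1, -0.3, 7.0]
width: 0.0579
finger_force: 27.8
```

```bash
python3 -m creep '[[[-0.006,0,-0.001,0],[-0.012,0,-0.001,0],[-0.018,0,-0.001,0],[-0.018,0,0,0],[-0.018,0,0,0]]]'
python3 -m creep '[[[0.006,0,-0.013,0],[0.0135,0,-0.024,0],[0.023,0,-0.034,0],[0.035,0,-0.042,0],[0.035,0,-0.042,0]]]'
python3 snap.py w3
```

```text
t: 4.05
tcp_pos: [0.635, -0.0572, 0.0354]
eef_rot: [-0.027, 1.0, -0.0, 0.001]
wrist_force: [-3.4, -0.3, 9.3]
width: 0.0573
finger_force: 28.1
t: 4.55
tcp_pos: [0.5974, -0.0589, 0.0768]
eef_rot: [-0.026, 1.0, 0.0, 0.0]
wrist_force: [0.3, 1.0, -2.3]
width: 0.0578
finger_force: 27.8
```

View pics/w3.png

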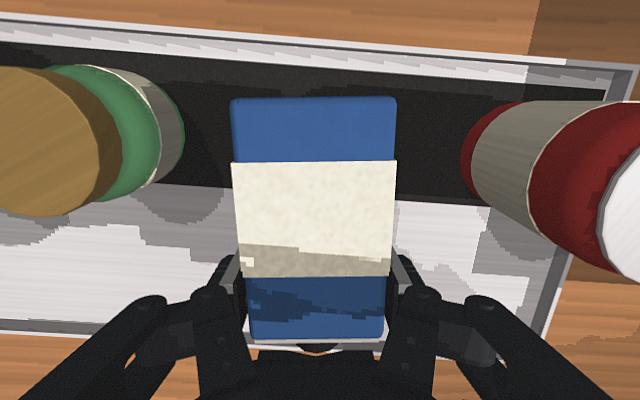

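The tin did not pivot. Its upper face is still level, about 41 mm higher, because the wide pads hold it rigidly. I'll set it back down and take it by the cap instead. That gives a narrow contact and a long lever, so it should swing down upright.

```bash
python3 -m creep '[[[-0.015,0,0.005,0],[-0.03,0,0.015,0],[-0.03,0,0.025,0],[-0.03,0,0.034,0],[-0.03,0,0.038,0],[-0.03,0,0.0405,0],[-0.03,0,0.0415,0],[-0.03,0,0.0415,0]]]'
python3 -m creep '[[[0,0,0,0],[0,0,0,0],[0,0,0,0],[0,0,0,0]]]' 1
python3 -m creep '[[[0,0,-0.03,0],[0,0,-0.07,0],[0,0,-0.1,0],[0,0,-0.12,0],[0,0,-0.12,0],[0,0,-0.12,0]]]'
python3 snap.py w4; python3 - <<'E'
from h import *
import pickle
np.set_printoptions(precision=4,suppress=True)
c=pickle.load(open("pics/w4.pkl","rb")); im=cv2.imread("pics/w4.png")
h=cv2.cvtColor(im,cv2.COLOR_BGR2HSV)
m=((h[...,0]>95)&(h[...,0]<125)&(h[...,1]>110)&(h[...,2]>60)); m[:, :240]=0;m[:,400:]=0;m[:60]=0;m[250:]=0
ys,xs=np.where(m)
q=cv2.approxPolyDP(cv2.convexHull(np.c_[xs,ys].astype(np.float32)),3,True)[:,0]
for p in q: print(p,onz(c,p,.043))
E
```

```text
t: 5.4
tcp_pos: [0.6281, -0.0576, 0.0354]
eef_rot: [-0.027, 1.0, -0.0, -0.0]
wrist_force: [-4.4, -0.4, 6.0]
width: 0.0579
finger_force: 27.9
t: 5.8
tcp_pos: [0.6289, -0.0573, 0.0337]
eef_rot: [-0.026, 1.0, -0.0, 0.0]
wrist_force: [-0.1, 0.0, -0.4]
width: 0.0856
finger_force: 0.0
t: 6.4
tcp_pos: [0.6286, -0.0572, 0.1536]
eef_rot: [-0.026, 1.0, 0.0, -0.0]
wrist_force: [-0.3, 0.6, -0.9]
width: 0.0853
finger_force: 0.0
[352.  97.] [ 0.5502 -0.0362  0.043 ]
[350. 227.] [ 0.6472 -0.0293  0.043 ]
[281. 228.] [ 0.6509 -0.0833  0.043 ]
[273. 100.] [ 0.5551 -0.0908  0.043 ]
```

```bash
python3 -m creep '[[[-0.02,0,0.03,0],[-0.037,0,0.065,0],[-0.037,0,0.095,0],[-0.037,0,0.115,0],[-0.037,0,0.1215,0],[-0.037,0,0.1215,0],[-0.037,0,0.1215,0]]]'
python3 -m creep '[[[0,0,0,0],[0,0,0,0],[0,0,0,0],[0,0,0,0],[0,0,0,0],[0,0,0,0],[0,0,0,0],[0,0,0,0]]]' 0.1 25
```

```text
t: 7.15
tcp_pos: [0.6663, -0.0553, 0.0329]
eef_rot: [-0.027, 1.0, -0.0, 0.0]
wrist_force: [-0.2, 0.6, 0.6]
width: 0.0852
finger_force: 0.0
t: 7.95
tcp_pos: [0.6661, -0.0553, 0.0329]
eef_rot: [-0.027, 1.0, -0.0, 0.0]
wrist_force: [-1.6, 0.8, 5.6]
width: 0.0227
finger_force: 24.5
```

```bash
python3 -m creep '[[[0.0025,0,-0.009,0],[0.005,0,-0.018,0],[0.009,0,-0.0265,0],[0.0133,0,-0.035,0],[0.0185,0,-0.043,0],[0.024,0,-0.05,0],[0.031,0,-0.057,0],[0.038,0,-0.063,0]]]'
python3 snap.py w5; python3 - <<'E'
from h import *
a=cv2.imread("pics/w5.png");b=get_image("side")
b=cv2.resize(b[150:270,260:420],(400,300),interpolation=cv2.INTER_CUBIC)
cv2.imwrite("pics/c5.png",np.hstack([cv2.resize(a,(400,250)),b[:250]]))
E
```

```text
t: 8.75
tcp_pos: [0.6272, -0.0574, 0.096]
eef_rot: [-0.026, 1.0, 0.0, 0.0]
wrist_force: [-0.7, 0.1, -2.4]
width: 0.0222
finger_force: 26.3
```

View pics/c5.png

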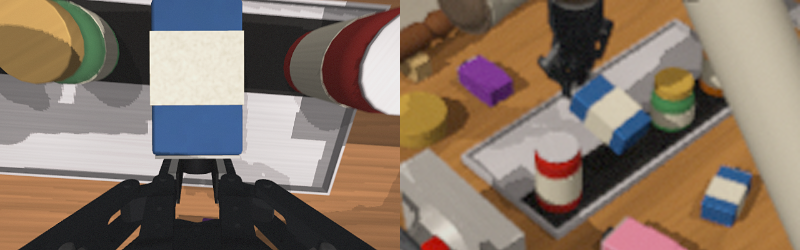

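It pivots: the side view shows the tin about 40° up with its bottom edge on the strip. I'll continue the arc.

```bash
python3 -m creep '[[[0.0075,0,-0.007,0],[0.0156,0,-0.012,0],[0.024,0,-0.017,0],[0.033,0,-0.021,0],[0.042,0,-0.024,0],[0.051,0,-0.0265,0],[0.0605,0,-0.0275,0],[0.07,0,-0.028,0]]]'
python3 -m creep '[[[0.01,0,0,0],[0.019,0,0.001,0],[0.019,0,0.001,0],[0.019,0,0.001,0]]]'
python3 snap.py w6; python3 - <<'E'
from h import *
a=cv2.imread("pics/w6.png");b=get_image("side");s=get_image("scene");cv2.imwrite("pics/s6.png",b)
b=cv2.resize(b[150:270,260:420],(400,300),interpolation=cv2.INTER_CUBIC)
s=cv2.resize(s[150:270,220:380],(400,300),interpolation=cv2.INTER_CUBIC)
cv2.imwrite("pics/c6.png",np.vstack([np.hstack([s,b]),np.hstack([cv2.resize(a,(400,250)),np.zeros((250,400,3),np.uint8)])]))
E
```

```text
t: 9.65
tcp_pos: [0.5571, -0.0611, 0.1234]
eef_rot: [-0.026, 1.0, 0.0, 0.0]
wrist_force: [-1.1, -0.0, -1.4]
width: 0.023
finger_force: 26.3
t: 10.05
tcp_pos: [0.5392, -0.062, 0.1224]
eef_rot: [-0.027, 1.0, -0.0, 0.0]
wrist_force: [0.1, -0.2, -1.9]
width: 0.0228
finger_force: 26.3
```

View pics/c6.png

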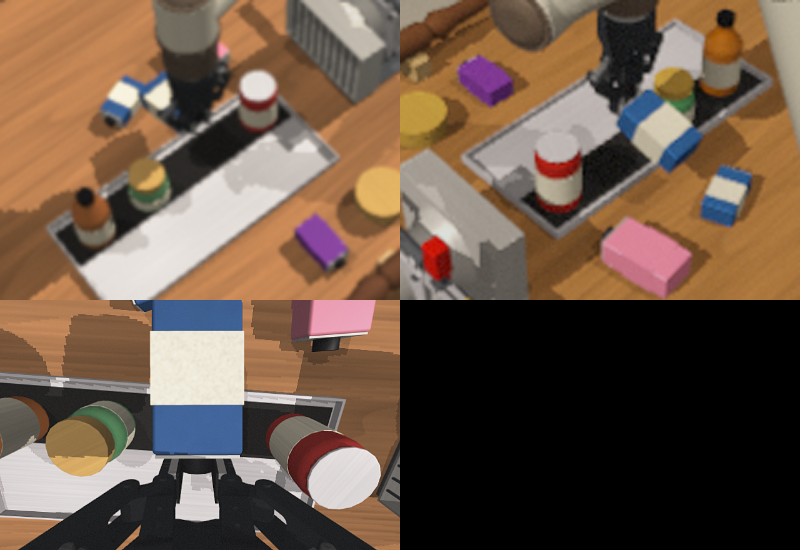

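That was my tenth picture, so from here I work only from numbers. The tin is still held stiffly, tilted but not upright. I'll measure its tilt from the width profile in the wrist picture, raise it a little, and ease the finger opening so that gravity swings it.

```bash
cat > tilt.py <<'E'
import sys,pickle
from h import *
def tilt(n):
    c=pickle.load(open(f"pics/{n}.pkl","rb")); im=cv2.imread(f"pics/{n}.png").astype(int)
    b,g,r=im[...,0],im[...,1],im[...,2]; f=c["K"][0,0]
    hs=cv2.cvtColor(im.astype(np.uint8),cv2.COLOR_BGR2HSV)
    blue=(hs[...,0]>95)&(hs[...,0]<125)&(hs[...,1]>110)&(hs[...,2]>45)
    P=[];rows=[]
    for v in range(0,330):
        x=np.where(blue[v,200:440])[0]
        if len(x)<60: continue
        d=np.split(x,np.where(np.diff(x)>3)[0]+1); k=max(d,key=len)
        if len(k)<60: continue
        xl,xr=k[0]+200,k[-1]+201; Z=f*.058/(xr-xl); u=(xl+xr)/2
        P.append(c["R"].T@(Z*np.array([(u-c["K"][0,2])/f,(v-c["K"][1,2])/f,1])-c["t"])); rows.append((v,xl,xr))
    P=np.array(P)
    print(n,"rows",rows[0],rows[len(rows)//2],rows[-1],len(rows))
    if len(P)>10:
        e=P[-1]-P[0]
        A=np.c_[P[:,0],np.ones(len(P))]; 
        d=np.linalg.svd(P-P.mean(0))[2][0]; d*=np.sign(d[2]); print("first",P[0].round(4),"last",P[-1].round(4),"axis",d.round(3),"deg",np.degrees(np.arctan2(d[2],d[0])).round(1))
if __name__=="__main__":
    for n in sys.argv[1:]: tilt(n)
E
python3 tilt.py w2 w4 w3 w5 w6; python3 -c "
from h import *; import pickle; print(read_state()['tcp_pos'])"
```

```text
w2 rows (102, np.int64(281), np.int64(356)) (198, np.int64(282), np.int64(355)) (230, np.int64(284), np.int64(353)) 66
first [ 0.5414 -0.0632  0.021 ] last [ 0.6442 -0.0576  0.0305] axis [-0.998 -0.061  0.01 ] deg 179.4
w4 rows (98, np.int64(275), np.int64(354)) (195, np.int64(278), np.int64(352)) (228, np.int64(281), np.int64(349)) 67
first [ 0.5522 -0.0621  0.0298] last [ 0.6578 -0.0562  0.0234] axis [-0.997 -0.064  0.042] deg 177.6
w3 rows (96, np.int64(321), np.int64(392)) (155, np.int64(233), np.int64(394)) (329, np.int64(250), np.int64(383)) 119
first [ 0.5176 -0.0298 -0.0748] last [ 0.6175 -0.0576  0.081 ] axis [-0.993 -0.084  0.087] deg 175.0
w5 rows (0, np.int64(244), np.int64(386)) (184, np.int64(243), np.int64(387)) (247, np.int64(250), np.int64(382)) 128
first [ 0.5131 -0.0638  0.0678] last [ 0.6137 -0.0581  0.0887] axis [0.961 0.056 0.27 ] deg 15.7
w6 rows (0, np.int64(215), np.int64(386)) (183, np.int64(244), np.int64(388)) (247, np.int64(250), np.int64(382)) 129
first [ 0.4319 -0.0731  0.1191] last [ 0.5256 -0.0627  0.1152] axis [0.977 0.074 0.199] deg 11.5
[ 0.53954442 -0.06198515  0.12233051]
```

```bash
python3 -m creep '[[[0,0,-0.007,0],[-0.003,0,-0.013,0],[-0.003,0,-0.013,0],[-0.003,0,-0.013,0]]]' 0.22 20
python3 snap.py w7; python3 tilt.py w7
```

```text
t: 10.6
tcp_pos: [0.5423, -0.0618, 0.1357]
eef_rot: [-0.026, 1.0, 0.0, 0.0]
wrist_force: [0.0, -0.3, -3.5]
width: 0.0226
finger_force: 26.3
w7 rows (0, np.int64(221), np.int64(386)) (183, np.int64(244), np.int64(388)) (247, np.int64(250), np.int64(382)) 129
first [ 0.4338 -0.072   0.1279] last [ 0.5288 -0.0625  0.1284] axis [0.974 0.069 0.217] deg 12.5
```

```bash
python3 -m creep '[[[0,0,0,0],[0,0,0,0],[0,0,0,0]]]' 0.25 20
python3 -m creep '[[[0,0,0,0],[0,0,0,0]]]' 0.262 20
python3 snap.py w8; python3 tilt.py w8
```

```text
t: 10.95
tcp_pos: [0.5419, -0.0619, 0.1352]
eef_rot: [-0.026, 1.0, -0.0, -0.0]
wrist_force: [0.5, -0.4, -2.3]
width: 0.0229
finger_force: 26.3
t: 11.15
tcp_pos: [0.542, -0.0619, 0.1353]
eef_rot: [-0.026, 1.0, 0.0, -0.0]
wrist_force: [0.1, -0.2, -2.3]
width: 0.0226
finger_force: 26.3
w8 rows (0, np.int64(221), np.int64(386)) (183, np.int64(244), np.int64(388)) (247, np.int64(250), np.int64(382)) 129
first [ 0.4335 -0.0721  0.1276] last [ 0.5284 -0.0626  0.128 ] axis [0.975 0.071 0.209] deg 12.1
```

```bash
python3 -m creep '[[[0,0,-0.05,0],[0,0,-0.09,0],[0,0,-0.115,0],[0,0,-0.13,0],[0,0,-0.13,0]]]'
python3 snap.py w9; python3 tilt.py w9
```

```text
t: 11.7
tcp_pos: [0.5431, -0.0619, 0.268]
eef_rot: [-0.027, 1.0, 0.0, 0.003]
wrist_force: [0.1, -0.8, -3.2]
width: 0.0227
finger_force: 23.6
w9 rows (49, np.int64(265), np.int64(366)) (176, np.int64(251), np.int64(381)) (222, np.int64(256), np.int64(382)) 94
first [ 0.4405 -0.0675  0.1881] last [ 0.5215 -0.0616  0.2513] axis [0.749 0.04  0.661] deg 41.4
```

The upward jerk swung it from about 13° to about 41°. I'll do it again with a down-up reversal, plus a little movement toward the robot.

```bash
python3 -m creep '[[[0,0,0.025,0],[-0.01,0,0.06,0],[-0.025,0,0.1,0],[-0.005,0,0.06,0],[0.015,0,0.025,0],[0.025,0,0.005,0],[0.03,0,-0.005,0],[0.03,0,-0.005,0]]]'
python3 snap.py w10; python3 tilt.py w10
```

```text
t: 12.55
tcp_pos: [0.5116, -0.0634, 0.2705]
eef_rot: [-0.026, 1.0, 0.0, 0.0]
wrist_force: [0.6, -0.5, -2.0]
width: 0.0226
finger_force: 17.4
w10 rows (157, np.int64(279), np.int64(350)) (189, np.int64(263), np.int64(370)) (200, np.int64(257), np.int64(375)) 24
first [ 0.4811 -0.0661  0.1337] last [ 0.4833 -0.0649  0.2415] axis [0.003 0.011 1.   ] deg 89.8
```

It is now close to upright (face vertical, 89.8°). I'll firm up the grip, move it gently over its place, and look again just above the floor.

```bash
python3 -m creep '[[[-0.004,0,0,0],[-0.012,0,0.005,0],[-0.022,0.001,0.015,0],[-0.032,0.002,0.03,0],[-0.038,0.003,0.048,0],[-0.04,0.003,0.067,0],[-0.04,0.003,0.085,0],[-0.04,0.003,0.1,0]]]' 0.15 40
python3 -m creep '[[[0,0,0.01,0],[0,0,0.018,0],[0,0,0.024,0],[0,0,0.026,0],[0,0,0.026,0]]]'
python3 snap.py w11; python3 tilt.py w11; python3 - <<'E'
from h import *
import pickle
c=pickle.load(open("pics/w11.pkl","rb"));im=cv2.imread("pics/w11.png")
# column profile
for u in (290,316,340): print(u,[(v,*im[v,u]) for v in range(140,236,5)])
np.save("pics/side11.npy",get_image("side"))
E
```

```text
t: 13.4
tcp_pos: [0.5516, -0.0583, 0.1671]
eef_rot: [-0.026, 1.0, -0.0, -0.002]
wrist_force: [-0.1, 0.1, -2.7]
width: 0.0217
finger_force: 39.3
t: 13.9
tcp_pos: [0.552, -0.0584, 0.1444]
eef_rot: [-0.026, 1.0, -0.0, 0.0]
wrist_force: [-0.3, -0.2, -2.7]
width: 0.0216
finger_force: 39.2
w11 rows (157, np.int64(280), np.int64(352)) (188, np.int64(263), np.int64(369)) (200, np.int64(257), np.int64(375)) 25
first [ 0.5208 -0.0598  0.0111] last [ 0.5238 -0.0598  0.1154] axis [0.009 0.007 1.   ] deg 89.5
290 [(140, np.uint8(49), np.uint8(53), np.uint8(53)), (145, np.uint8(51), np.uint8(54), np.uint8(57)), (150, np.uint8(39), np.uint8(41), np.uint8(41)), (155, np.uint8(35), np.uint8(38), np.uint8(42)), (160, np.uint8(76), np.uint8(45), np.uint8(26)), (165, np.uint8(115), np.uint8(129), np.uint8(136)), (170, np.uint8(119), np.uint8(134), np.uint8(140)), (175, np.uint8(117), np.uint8(130), np.uint8(137)), (180, np.uint8(75), np.uint8(46), np.uint8(24)), (185, np.uint8(87), np.uint8(60), np.uint8(43)), (190, np.uint8(83), np.uint8(56), np.uint8(38)), (195, np.uint8(84), np.uint8(56), np.uint8(38
[... 1735 characters left out ...]
8(118), np.uint8(130), np.uint8(138)), (175, np.uint8(116), np.uint8(129), np.uint8(136)), (180, np.uint8(88), np.uint8(61), np.uint8(47)), (185, np.uint8(84), np.uint8(58), np.uint8(40)), (190, np.uint8(82), np.uint8(57), np.uint8(40)), (195, np.uint8(80), np.uint8(57), np.uint8(39)), (200, np.uint8(158), np.uint8(99), np.uint8(60)), (205, np.uint8(219), np.uint8(223), np.uint8(228)), (210, np.uint8(217), np.uint8(223), np.uint8(229)), (215, np.uint8(218), np.uint8(224), np.uint8(229)), (220, np.uint8(215), np.uint8(219), np.uint8(226)), (225, np.uint8(218), np.uint8(223), np.uint8(229)), (230, np.uint8(222), np.uint8(228), np.uint8(233)), (235, np.uint8(225), np.uint8(234), np.uint8(241))]
```

Upright within a couple of degrees, centred at about (0.542, -0.060), with the bottom about 8 mm above the strip. I'll lower it by feel.

```bash
python3 -m creep '[[[0,0,0.002,0],[0,0,0.004,0],[0,0,0.006,0],[0,0,0.007,0],[0,0,0.007,0]]]'
python3 -m creep '[[[0,0,0.001,0],[0,0,0.002,0],[0,0,0.002,0]]]'
```

```text
t: 14.5
tcp_pos: [0.5517, -0.0584, 0.1371]
eef_rot: [-0.026, 1.0, -0.0, -0.0]
wrist_force: [-0.1, 0.1, -2.3]
width: 0.0214
finger_force: 39.2
t: 14.8
tcp_pos: [0.5517, -0.0584, 0.1351]
eef_rot: [-0.026, 1.0, 0.0, -0.0]
wrist_force: [0.0, -0.2, -1.5]
width: 0.0218
finger_force: 39.2
```

```bash
python3 -m creep '[[[0,0,0.001,0],[0,0,0.002,0],[0,0,0.002,0]]]'
python3 -m creep '[[[0,0,0.001,0],[0,0,0.002,0],[0,0,0.002,0]]]'
```

```text
t: 15.1
tcp_pos: [0.5517, -0.0584, 0.1331]
eef_rot: [-0.026, 1.0, 0.0, -0.0]
wrist_force: [-0.3, 0.2, -2.3]
width: 0.0213
finger_force: 39.2
t: 15.4
tcp_pos: [0.5517, -0.0584, 0.1311]
eef_rot: [-0.026, 1.0, -0.0, -0.0]
wrist_force: [-0.4, -0.1, -2.6]
width: 0.0216
finger_force: 39.2
```

```bash
python3 -m creep '[[[0,0,0.001,0],[0,0,0.0015,0],[0,0,0.0015,0]]]'
python3 -m creep '[[[0,0,0.001,0],[0,0,0.0015,0],[0,0,0.0015,0]]]'
python3 -m creep '[[[0,0,0.001,0],[0,0,0.0015,0],[0,0,0.0015,0]]]'
python3 snap.py w12; python3 tilt.py w12
```

```text
t: 15.7
tcp_pos: [0.5519, -0.0584, 0.1298]
eef_rot: [-0.026, 1.0, 0.0, 0.0]
wrist_force: [0.1, 0.1, -2.5]
width: 0.0216
finger_force: 39.3
t: 16.0
tcp_pos: [0.5528, -0.0583, 0.1298]
eef_rot: [-0.027, 1.0, -0.0, 0.001]
wrist_force: [-1.2, 0.0, 5.0]
width: 0.0212
finger_force: 40.0
t: 16.3
tcp_pos: [0.5538, -0.0583, 0.1298]
eef_rot: [-0.027, 1.0, -0.0, 0.003]
wrist_force: [-1.1, 0.6, 10.6]
width: 0.0215
finger_force: 40.6
w12 rows (154, np.int64(280), np.int64(352)) (188, np.int64(262), np.int64(370)) (200, np.int64(257), np.int64(375)) 26
first [ 0.5209 -0.06   -0.0044] last [ 0.5257 -0.0598  0.1007] axis [0.042 0.001 0.999] deg 87.6
```

```bash
python3 -m creep '[[[0,0,-0.001,0],[0,0,-0.002,0],[0,0,-0.002,0]]]'
python3 -m creep '[[[0,0,0,0],[0,0,0,0],[0,0,0,0],[0,0,0,0]]]' 0.5
python3 -m creep '[[[0,0,-0.01,0],[0,0,-0.03,0],[0,0,-0.06,0],[0,0,-0.1,0],[0,0,-0.14,0],[0,0,-0.16,0],[0,0,-0.16,0]]]'
python3 snap.py w13; python3 - <<'E'
from h import *
import pickle
np.set_printoptions(precision=4,suppress=True)
c=pickle.load(open("pics/w13.pkl","rb"));im=cv2.imread("pics/w13.png")
for u in (290,316,340): print(u,[(v,*map(int,im[v,u])) for v in range(100,260,6)])
h=cv2.cvtColor(im,cv2.COLOR_BGR2HSV);b=(h[...,0]>95)&(h[...,0]<125)&(h[...,1]>110)&(h[...,2]>45)
b[:, :220]=0;b[:,420:]=0
n,l,st,ce=cv2.connectedComponentsWithStats(b.astype(np.uint8)); print([(s.tolist(),k.round(1).tolist()) for s,k in zip(st,ce) if s[4]>60])
E
python3 tilt.py w13
```

```text
t: 16.65
tcp_pos: [0.5523, -0.0583, 0.1297]
eef_rot: [-0.027, 1.0, -0.0, 0.001]
wrist_force: [-2.0, 0.3, 6.4]
width: 0.0213
finger_force: 39.9
t: 17.05
tcp_pos: [0.5516, -0.0584, 0.1284]
eef_rot: [-0.026, 1.0, -0.0, -0.0]
wrist_force: [-0.5, 0.1, 0.5]
width: 0.0423
finger_force: 0.0
t: 17.75
tcp_pos: [0.5534, -0.0584, 0.2937]
eef_rot: [-0.027, 1.0, 0.0, 0.005]
wrist_force: [-0.1, -0.1, 0.6]
width: 0.0425
finger_force: 0.0
290 [(100, 84, 125, 178), (106, 108, 127, 161), (112, 205, 206, 213), (118, 40, 41, 45), (124, 48, 50, 51), (130, 33, 32, 33), (136, 142, 159, 167), (142, 148, 131, 125), (148, 216, 222, 227), (154, 218, 225, 230), (160, 146, 152, 159), (166, 211, 219, 225), (172, 219, 226, 232), (178, 195, 194, 200), (184, 228, 229, 233), (190, 224, 224, 228), (196, 227, 227, 232), (202, 222, 222, 228), (208, 227, 227, 231), (214, 221, 220, 225), (220, 223, 223, 228), (226, 224, 225, 229), (232, 219, 220, 224), (238, 223, 224, 229), (244, 225, 225, 229), (250, 107, 107, 109), (256, 83, 127, 184)]
316 [(100, 86, 128, 184), (106, 88, 133, 190), (112, 213, 213, 217), (118, 234, 232, 2
[... 856 characters left out ...]
 233), (202, 227, 228, 233), (208, 222, 222, 227), (214, 223, 223, 228), (220, 225, 224, 230), (226, 225, 225, 230), (232, 227, 227, 231), (238, 224, 223, 229), (244, 223, 224, 229), (250, 226, 226, 231), (256, 187, 186, 192)]
[([0, 0, 640, 400, 254601], [319.7, 200.3]), ([250, 0, 33, 37, 794], [266.0, 16.8]), ([310, 0, 18, 20, 261], [318.7, 8.0]), ([287, 138, 59, 40, 272], [321.0, 143.1])]Traceback (most recent call last):
  File "tilt.py", line 23, in <module>
    for n in sys.argv[1:]: tilt(n)
                           ~~~~^^^
  File "tilt.py", line 17, in tilt
    print(n,"rows",rows[0],rows[len(rows)//2],rows[-1],len(rows))
                   ~~~~^^^
IndexError: list index out of range
```

```bash
python3 - <<'E'
from h import *
import pickle
c=pickle.load(open("pics/w13.pkl","rb"));im=cv2.imread("pics/w13.png")
for n,X in[("bot",(.522,-.06,.003)),("top front",(.522,-.06,.103)),("top back",(.562,-.06,.103)),("topL",(.522,-.089,.103)),("topR",(.522,-.031,.103)),("cap top",(.542,-.06,.117)),("lacq",(.5443,.0526,.1)),("wax",(.544,-.1705,.075))]: print(n,proj(c,X).round(1))
print([(v,*map(int,im[v,335])) for v in range(126,150,1)])
print("back",[(v,*map(int,im[v,335])) for v in range(174,190,1)])
print("row147",[(u,int(im[147,u].sum())) for u in range(278,354,2)])
print("row160",[(u,int(im[160,u].sum())) for u in range(278,354,2)])
g=im.astype(int).sum(2)<210; g[:145]=0;g[182:]=0;g[:,:295]=0;g[:,345:]=0; ys,xs=np.where(g);print("cap",xs.min(),xs.max(),ys.min(),ys.max())
E
```

```text
bot [315.7 133.4]
top front [315.8 144.9]
top back [313.7 184.3]
topL [286.1 143.3]
topR [345.4 146.4]
cap top [314.7 168. ]
lacq [425.6 172.4]
wax [212.2 156. ]
[(126, 48, 49, 50), (127, 37, 39, 40), (128, 39, 39, 42), (129, 35, 36, 39), (130, 62, 42, 32), (131, 84, 72, 63), (132, 107, 115, 120), (133, 113, 128, 135), (134, 108, 121, 128), (135, 115, 131, 139), (136, 122, 126, 124), (137, 94, 79, 70), (138, 78, 49, 32), (139, 74, 51, 31), (140, 94, 62, 40), (141, 136, 84, 47), (142, 150, 121, 110), (143, 198, 204, 213), (144, 222, 229, 235), (145, 218, 224, 229), (146, 215, 220, 225), (147, 217, 222, 228), (148, 218, 223, 229), (149, 218, 224, 229)]
back [(174, 214, 220, 225), (175, 213, 218, 223), (176, 215, 220, 227), (177, 217, 223, 229), (178, 211, 215, 220), (179, 163, 154, 152), (180, 182, 177, 181), (181, 197, 197, 205), (182, 196, 196, 204), (183, 200, 198, 207), (184, 199, 199, 207), (185, 200, 201, 208), (186, 207, 207, 214), (187, 203, 203, 211), (188, 203, 202, 210), (189, 206, 205, 214)]
row147 [(278, 101), (280, 128), (282, 114), (284, 117), (286, 105), (288, 464), (29
[... 159 characters left out ...]
675), (318, 666), (320, 664), (322, 662), (324, 665), (326, 666), (328, 666), (330, 666), (332, 670), (334, 662), (336, 666), (338, 665), (340, 668), (342, 683), (344, 371), (346, 60), (348, 92), (350, 109), (352, 112)]
row160 [(278, 159), (280, 156), (282, 149), (284, 157), (286, 135), (288, 407), (290, 457), (292, 453), (294, 450), (296, 461), (298, 462), (300, 460), (302, 471), (304, 228), (306, 141), (308, 126), (310, 139), (312, 143), (314, 148), (316, 142), (318, 142), (320, 135), (322, 142), (324, 130), (326, 117), (328, 480), (330, 603), (332, 671), (334, 671), (336, 669), (338, 666), (340, 671), (342, 684), (344, 323), (346, 83), (348, 89), (350, 109), (352, 96)]
cap 304 344 150 178
```

The tin stands upright within about 1°, centred near (0.540, -0.060) beside undisturbed neighbours. Now the gate.

```bash
python3 -m creep '[[[0.008,0.045,0,0],[0.017,0.093,0,0],[0.026,0.141,0,0],[0.035,0.189,0,0],[0.044,0.237,0,0],[0.053,0.285,0,0],[0.062,0.333,0,0],[0.067,0.364,0,0]]]' 0.7
python3 -m creep '[[[0,0,0,0],[0,0,0,0]]]'
python3 snap.py w14; python3 - <<'E'
from h import *
import pickle
np.set_printoptions(precision=4,suppress=True)
c=pickle.load(open("pics/w14.pkl","rb"));C={"w14":(c,cv2.imread("pics/w14.png")),"scene":(cam("scene"),get_image("scene")),"side":(cam("side"),get_image("side"))}
for n,(k,im) in C.items():
    h=cv2.cvtColor(im,cv2.COLOR_BGR2HSV)
    for nm,m in(("red",((h[...,0]<6)|(h[...,0]>174))&(h[...,1]>180)&(h[...,2]>80)),("yel",(h[...,0]>22)&(h[...,0]<33)&(h[...,1]>150)&(h[...,2]>120))):
        N,l,st,ce=cv2.connectedComponentsWithStats(m.astype(np.uint8))
        print(n,nm,[(st[i].tolist(),ce[i].round(1).tolist()) for i in range(1,N) if st[i][4]>(4 if nm=="yel" else 15)])
E
```

```text
t: 18.6
tcp_pos: [0.464, 0.3039, 0.2873]
eef_rot: [-0.028, 1.0, -0.001, -0.001]
wrist_force: [1.3, -0.7, -0.5]
width: 0.06
finger_force: 0.0
t: 18.8
tcp_pos: [0.4649, 0.3017, 0.2873]
eef_rot: [-0.027, 1.0, -0.001, -0.001]
wrist_force: [-0.9, -0.3, -0.5]
width: 0.0599
finger_force: 0.0
w14 red [([323, 179, 39, 48, 807], [340.4, 202.2]), ([127, 193, 12, 8, 16], [132.6, 196.1]), ([67, 208, 58, 53, 292], [104.5, 231.9])]
w14 yel [([349, 139, 5, 2, 6], [350.8, 139.2])]
scene red [([355, 120, 7, 12, 58], [357.8, 125.2]), ([486, 125, 7, 9, 37], [488.9, 128.9]), ([456, 160, 8, 9, 40], [459.7, 163.6])]
scene yel [([235, 322, 37, 19, 477], [252.9, 330.9]), ([264, 335, 12, 19, 62], [270.6, 346.9])]
side red [([314, 211, 18, 10, 95], [322.6, 216.6]), ([316, 229, 16, 6, 33], [323.5, 232.4]), ([269, 245, 11, 17, 145], [274.3, 253.0]), ([131, 251, 19, 22, 215], [140.1, 260.8]), ([52, 308, 19, 18, 196], [60.9, 316.3]), ([63, 321, 13, 12, 79], [69.2, 326.3]), ([197, 393, 10, 7, 38], [200.6, 396.8])]
side yel [([352, 82, 29, 16, 397], [366.2, 89.6]), ([352, 110, 26, 12, 194], [364.5, 116.2]), ([282, 272, 2, 4, 6], [282.3, 273.2])]
```

```bash
python3 - <<'E'
from h import *
import pickle
np.set_printoptions(precision=3,suppress=True)
c=pickle.load(open("pics/w14.pkl","rb"));im=cv2.imread("pics/w14.png");s=cam("scene");d=cam("side")
G=(c,(340.4,202.2));print("grip",tri([G,(s,(357.8,125.2))]),tri([G,(d,(274.3,253.0))]),tri([G,(s,(357.8,125.2)),(d,(274.3,253.0))]))
h=cv2.cvtColor(im,cv2.COLOR_BGR2HSV);m=(h[...,0]>18)&(h[...,0]<36)&(h[...,1]>110)&(h[...,2]>90);m[:100]=0;m[230:]=0;m[:,:290]=0;m[:,:]&=np.arange(640)[None]<430
N,l,st,ce=cv2.connectedComponentsWithStats(m.astype(np.uint8));print("yel",[(st[i].tolist(),ce[i].round(1).tolist(),onz(c,ce[i],.13)) for i in range(1,N) if st[i][4]>5])
L=cv2.createLineSegmentDetector().detect(cv2.cvtColor(im,cv2.COLOR_BGR2GRAY))[0][:,0]
for a in L:
    if np.hypot(a[0]-a[2],a[1]-a[3])>30 and a[1]<260 and 230<a[0]<460:
        A,B=onz(c,a[:2],.13),onz(c,a[2:],.13);v=B-A; print(a.round(0),A[:2],B[:2],"ang",np.degrees(np.arctan2(v[1],v[0])).round(1))
r=((h[...,0]<6)|(h[...,0]>174))&(h[...,1]>180)&(h[...,2]>80); r[:, :300]=0
for v in range(178,230,4):
    x=np.where(r[v])[0]; print(v,(x.min(),x.max(),h[v,x,2][::6]) if len(x) else None)
E
```

```text
grip (array([0.462, 0.32 , 0.181]), np.float64(0.0007255842885007209)) (array([0.465, 0.321, 0.174]), np.float64(0.0005299783161124229)) (array([0.462, 0.322, 0.179]), np.float64(0.001664057092192808))
yel [([332, 136, 9, 9, 59], [335.8, 140.2], array([0.422, 0.316, 0.13 ])), ([347, 138, 9, 9, 59], [351.1, 141.8], array([0.423, 0.33 , 0.13 ]))]
[253. 246. 255. 284.] [0.527 0.244] [0.569 0.246] ang 2.0
[336. 177. 352.  75.] [0.455 0.319] [0.369 0.326] ang 175.5
[334.  75. 325. 157.] [0.369 0.311] [0.437 0.308] ang -3.2
[263. 167. 208. 161.] [0.449 0.254] [0.446 0.205] ang -93.4
[350. 177. 361.  97.] [0.454 0.331] [0.385 0.335] ang 177.0
[354.  97. 343. 175.] [0.385 0.329] [0.452 0.325] ang -3.5
[341. 239. 335. 285.] [0.515 0.329] [0.565 0.326] ang -3.5
[329. 157. 337.  92.] [0.437 0.311] [0.382 0.315] ang 176.4
[324. 206. 328. 165.] [0.482 0.31 ] [0.444 0.311] ang 177.6
[362.  91. 367.  58.] [0.38  0.335] [0.355 0.337] ang 176.2
[282. 227. 269. 198.] [0.506 0.271] [0.477 0.259] ang -156.7
[339.  94. 329. 172.] [0.384 0.317] [0.45  0.312] ang -3.6
[456.  76. 421.  73.] [0.365 0.411] [0
[... 1751 characters left out ...]
 array([103, 119, 131], dtype=uint8))
194 (np.int64(326), np.int64(360), array([106, 218, 237, 228, 214, 185], dtype=uint8))
198 (np.int64(326), np.int64(361), array([106, 229, 252], dtype=uint8))
202 (np.int64(325), np.int64(361), array([102, 223], dtype=uint8))
206 (np.int64(325), np.int64(360), array([102, 238, 241], dtype=uint8))
210 (np.int64(326), np.int64(360), array([ 98, 234, 240], dtype=uint8))
214 (np.int64(326), np.int64(359), array([100, 238, 239, 240], dtype=uint8))
218 (np.int64(326), np.int64(358), array([118, 239, 239, 240], dtype=uint8))
222 (np.int64(327), np.int64(357), array([135, 236, 239, 240], dtype=uint8))
226 (np.int64(351), np.int64(353), array([200], dtype=uint8))
```

The rails run at -3.5°, and the half mark at (0.4225, 0.323) puts the grip at (0.4625, 0.3207). That agrees with the triangulated grip at z ≈ 0.177.

```bash
python3 -m creep '[[[0.001,0.019,0,6.5],[0.0014,0.019,0.03,6.5],[0.0014,0.019,0.06,6.5],[0.0014,0.019,0.085,6.5],[0.0014,0.019,0.1,6.5],[0.0014,0.019,0.1015,6.5],[0.0014,0.019,0.1015,6.5]]]'
python3 snap.py w15; python3 - <<'E'
from h import *
import pickle
c=pickle.load(open("pics/w15.pkl","rb"));im=cv2.imread("pics/w15.png")
h=cv2.cvtColor(im,cv2.COLOR_BGR2HSV);r=((h[...,0]<6)|(h[...,0]>174))&(h[...,1]>180)&(h[...,2]>60);r[:,:250]=0;r[:,400:]=0
ys,xs=np.where(r);print(xs.min(),xs.max(),ys.min(),ys.max(),xs.mean(),ys.mean())
print("pred",proj(c,(.4495,.3215,.198)),proj(c,(.4755,.320,.198)))
print(read_state()["tcp_pos"])
E
```

```text
t: 19.65
tcp_pos: [0.4638, 0.3197, 0.1876]
eef_rot: [0.031, 1.0, -0.0, 0.0]
wrist_force: [-0.4, 0.8, 0.3]
width: 0.0597
finger_force: 0.0
291 349 225 317 320.4201282408698 276.52857541120716
pred [318.31749348 265.34561274] [318.39429298 322.10396035]
[0.4640783  0.32021861 0.18833362]
```

```bash
python3 -m creep '[[[0,0,0.003,0],[0,0,0.003,0],[0,0,0.003,0],[0,0,0.003,0],[0,0,0.003,0],[0,0,0.003,0],[0,0,0.003,0]]]' 0.1 60
python3 -m creep '[[[0.003,0,0,0],[0.006,0,0,0],[0.01,0,0,0],[0.014,0,0,0],[0.018,0,0,0],[0.022,0,0,0],[0.025,0,0,0],[0.025,0,0,0]]]'
```

```text
t: 20.4
tcp_pos: [0.4636, 0.3215, 0.1851]
eef_rot: [0.03, 1.0, 0.001, 0.001]
wrist_force: [-3.2, 5.0, 4.3]
width: 0.0235
finger_force: 60.5
t: 21.2
tcp_pos: [0.4407, 0.3228, 0.1851]
eef_rot: [0.03, 1.0, 0.001, 0.003]
wrist_force: [7.7, 3.6, -0.5]
width: 0.0237
finger_force: 59.9
```

```bash
python3 -m creep '[[[0.004,0,0,0],[0.008,0,0,0],[0.012,0,0,0],[0.015,0,0,0],[0.0175,0,0,0],[0.0175,0,0,0],[0.0175,0,0,0],[0.0175,0,0,0]]]'
python3 snap.py w16; python3 - <<'E'
from h import *
import pickle
np.set_printoptions(precision=4,suppress=True)
print(read_state()["tcp_pos"])
d=cam("side");s=cam("scene")
for n,k in(("side",d),("scene",s)):
    im=get_image(n);h=cv2.cvtColor(im,cv2.COLOR_BGR2HSV);r=((h[...,0]<6)|(h[...,0]>174))&(h[...,1]>180)&(h[...,2]>60)
    p0=proj(k,(.4225,.323,.175)); m=np.zeros_like(r);x,y=p0.astype(int);m[y-25:y+25,x-25:x+25]=1
    ys,xs=np.where(r&m);print(n,"pred",p0,"shut",proj(k,(.4625,.3205,.175)),"red",len(xs),xs.mean() if len(xs) else 0,ys.mean() if len(xs) else 0)
    b=(h[...,0]>95)&(h[...,0]<125)&(h[...,1]>110)&(h[...,2]>45);p=proj(k,(.54,-.06,.053));x,y=p.astype(int)
    ys,xs=np.where(b[y-30:y+30,x-30:x+30]);print(" tin pred",p,"blue bbox",xs.min()+x-30,xs.max()+x-30,ys.min()+y-30,ys.max()+y-30,"exp bottom/top",proj(k,(.54,-.06,.003)),proj(k,(.54,-.06,.103)))
E
```

```text
t: 22.0
tcp_pos: [0.424, 0.3237, 0.1851]
eef_rot: [0.03, 1.0, 0.001, 0.003]
wrist_force: [10.7, 2.0, -1.7]
width: 0.0232
finger_force: 59.8
[0.424  0.3237 0.1851]
side pred [283.6442 261.7723] shut [274.9905 253.1901] red 0 0 0
 tin pred [348.7083 202.9085] blue bbox 347 352 216 219 exp bottom/top [348.4395 213.0113] [348.9889 192.3528]
scene pred [351.4309 120.3522] shut [357.5648 126.1456] red 22 353.22727272727275 119.72727272727273
 tin pred [299.6583 205.1445] blue bbox 269 307 181 217 exp bottom/top [300.2857 211.2218] [298.9983 198.7463]
```

```bash
python3 -m creep '[[[0,0,0,0],[0,0,0,0],[0,0,0,0],[0,0,0,0]]]' && python3 -c "
from plant import *
print(job_done())"
```

```text
t: 22.55
tcp_pos: [0.424, 0.3237, 0.1851]
eef_rot: [0.03, 1.0, 0.001, 0.003]
wrist_force: [11.1, 2.8, -1.8]
width: 0.0231
finger_force: 59.8
the job is handed in; nothing more can be done
None
```

I handed the job in at 22.6 s: the tin stood upright (within about 1°) in its gap when last seen clearly, just after release, and the fingers hold the gate grip about 40 mm open against an 11 N pull; no verdict was returned.

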